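# Roll a milling jar up its loading ramp to the stop

### The arm

A 6-joint arm with a two-finger parallel gripper is mounted at the origin on a cart in front of the work surface, level with it; the furniture and walls round the work are solid. World frame = base frame: x ahead of the robot, y to its left, z up, the work surface at z = 0. Lengths are in m, angles in rad, forces in N, time in s.
With the tool pointing down it reaches from about 0.3 to 0.75 m from the base axis. Payload 8.5 kg.
Tool frame: the origin (TCP) lies between the finger pads; the fingertips stand 19 mm ahead of it and the grasp point (between the pads) is the TCP (arm.tcp_to_tips is the distance from the TCP to the fingertips, in m); z points along the fingers, x is the direction in which the jaws open and shut, and the axes are right-handed (so a half turn about z gives the same grasp; the last joint's range is limited). The gripper opens to 85 mm and grips with 20 to 120 N. Pads are 22 mm wide; open, the fingers measure 114 mm over their backs; the gripper's body (76 mm by 85 mm) begins 54 mm behind the grasp point. The pads swing forward as they close: fully open they stand 13 mm farther back than shut.
Start: joints at [-1.531, 0.381, 1.297, -0, 1.464, -0.215], TCP at [0.139, -0.532, 0.25] pointing down, gripper open.
Joint ranges: [-3.11, 3.11], [-0.89, 2.33], [0.22, 2.48], [-1.42, 4.56], [0.17, 2.85], [-2.88, 2.88]. Speed limits (rad/s): [2.39, 2.39, 3.14, 3.14, 3.14, 3.14].

### API

Orientations are given as a rotation vector (axis times angle).
In Python, from station import arm gives the robot as it stands.
- The arm moves only by the tool play_rows, never from a script. Its argument "plan" is a list of rows, each a list of 2 entries, a list of its own where there are three numbers: the shift along the tool's x, y, z in mm, then the turn about the tool's z in degrees. In form: [[[x, y, z], yaw], ...]. A call has exactly 8 rows; each row shifts and turns the pose as measured when the row begins, along the tool's axes as they then stand; what a row does not reach is not made up. A row lasts 1/10 s, in which the tool goes at most 50 mm and 8.59 degrees, less where a joint would pass 70% of its speed; a pose out of reach is approached as far as the arm can. A call with a gripper value outside its range is refused whole. "claw" is the closure in counts, from 0 (fully open) to 255 (shut), set as the call begins (left out, the last holds). The fingers move at their own pace and stop on an object; the grip force is fixed at half the most. Time passes only in rows, so rows that do not move let the fingers close, or fill a call up. It gives the time, the measured TCP pose, the force and the opening at its end, in the units of the state.
- arm.sense(): the state, without advancing time (a new reading comes with each control period).
- arm.read_camera(name): name is "scene" or "top" or "wrist"; returns a dict with "color" (400x640x3 uint8, red, green, blue), "mtx" (3x3 intrinsics, pixels), "rvec" (rotation vector, rad) and "tvec" (3), from world to camera coordinates, as OpenCV has them; the wrist camera has in their place "hand_eye" (4x4, takes a point from camera to tool coordinates, whose origin is the TCP and whose axes are the tool frame's). Camera axes: x right, y down, z forward; pixel columns grow to the right and rows downward; lengths in m; the calibration is good to about 2 mm. A picture is of the moment at which its call begins: read the wrist's pose just before it. There is no depth.
- arm.sign_off(): hands the job in, once; it reports no verdict.
Trained networks look in a picture, given as the dict that the camera call returned (one of the last four; its "shot" number tells which), for a name from the list of things; names that differ only in an ending like _2 or _b are one class to them, and where a whole thing is asked for, a point or a joint stands for the part that bears it (a point fixed in the world has none). Each returns a list of dicts, best first, with "score" (0 to 1); they miss things now and then, are a little off and sometimes report something else, mostly with a low value. They report only what shows in the picture. A call takes as long as a camera call.
- arm.look_for(picture, target): "position" ([column, row] in pixels, amid what is visible of it).
- arm.trace(picture, target): "region" (400x640 bool, what is visible of it) and "position" ([column, row] in pixels, amid what is visible of it).
The state is a dict: "time_s": time; "qpos": joint angles; "qvel": joint speeds; "effort": joint torques, N m; "eef_pos": TCP position; "tool_rot": TCP orientation; "contact_force": force on the tool from outside, world axes, zero at the start; "wrist_torque": the same for the moment, N m; "finger_gap": opening from 0.0 (shut) to 1.0 (fully open).
Only numpy, scipy, OpenCV 4.12 (cv2) and the standard library are available. Lean on these libraries where they do the work, as an engineer would, in place of code of your own. Each camera call takes 0.05 s, during which the arm holds its last target. There are 200 camera calls.

### The job

Load the milling jar: with the fingertips slowly push the white cylinder that lies at the foot of the blue-sided ramp up the slope and over the crest, until it rests in the hollow against the stop plate. Keep the fingers behind it all the way up so that it neither rolls back down nor is flung; do not grasp or lift it, leave the things round the ramp alone, and finish with the hand clear.

Things in the scene. Friction and masses are not known exactly. Their poses are not given: they have to be found in the camera images.
- ramp: fixed loading ramp of dark bent steel sheet, blue side rails; 299 mm long (x), 126 mm wide (y). Origin on the worktop under its centre; x points uphill (level), y across, z up. The lane between the rails is 110 mm wide, the rails stand 16 mm above the deck. Level foot: deck at z = 8 mm from x = -150 to -30 mm, with a lip to z = 12 mm from x = -150 to -142 mm. Slope, crest, seat: see the points.
- jar: loose closed milling jar: smooth cylinder, diameter 50 mm, length 86 mm, 0.25 to 0.5 kg, white ceramic with a blue band near one end, steel lid at the other. Origin at its centre; y is the cylinder's axis (x, z turn as it rolls). Starts on the ramp's level foot, across the lane, up to 0.12 rad askew, centre at ramp x = -78 to -46 mm. Rolls freely; left alone on the slope it rolls back down.
- slope (a point): point on the deck where the slope begins (ramp x = -30 mm, z = 8 mm, middle of the lane); its x points up along the slope, its z square to the slope. From here the deck rises at 9 degrees to the crest
- crest (a point): point on the deck at the crest (ramp x = +90 mm, z = 27 mm, middle of the lane). Beyond it the deck falls at 15 degrees to z = 14 mm at x = +137 mm, where the upright stop plate stands, 12 mm thick, top at z = 60 mm
- seat (a point): where the jar's centre lies when it rests in the hollow against the stop plate: ramp x = 112 mm, y = 0, z = 47 mm. Once the jar's centre is past the crest (x = 90 mm) it tends to roll the last 22 mm down to the stop by itself (rubbing on a side rail may halt it short: then push it home) and stays
- beaker_1: loose bystander beside the ramp: glass beaker with a little amber content, 70 mm wide, 86 mm tall, upright; origin at the centre of its underside
- dropper_2: loose bystander beside the ramp: brown dropper bottle with black bulb, 33 mm wide, 100 mm tall, upright; origin at the centre of its underside
- weight_1: loose bystander beside the ramp: brass check weight with knob, 22 mm wide, 30 mm tall, upright; origin at the centre of its underside
- cream_jar: loose bystander beside the ramp: clear low cup with lid, 59 mm wide, 25 mm tall, upright; origin at the centre of its underside
- weight_2: loose bystander beside the ramp: small brass check weight with knob, 18 mm wide, 22 mm tall, upright; origin at the centre of its underside

How it is judged:
On the way:
1. the jar is on the upper half of the slope, lying on the deck (x of jar in the frame of ramp between 0.03 and 0.088 m and z of jar in the frame of slope below 0.031 m), for 0.05 s.
At the end, for the whole second after the job is handed in: the jar is at rest in the hollow, its centre within 6 mm of the seat along the ramp and no more than 3 mm above it, its axis within 0.12 rad of the stop plate's line (x of jar in the frame of ramp between 0.106 and 0.118 m and z of jar in the frame of ramp between 0.043 and 0.05 m and y of jar in the frame of ramp between -0.02 and 0.02 m and angle between the y axis of jar and the y axis of ramp, either way round below 0.12 rad and linear speed of jar below 0.02 m/s and angular speed of jar below 0.5 rad/s); the robot touches nothing.
It fails at once if the jar runs free on the slope beyond its first 30 mm (rolls back or is flung) faster than 0.2 m/s with nothing of the robot touching it (x of jar in the frame of ramp between 0 and 0.085 m and contact force between each of the arm, the fingers and jar below 0.005 N and linear speed of jar above 0.2 m/s).
It fails at once if the jar is lifted more than about 10 mm off the ramp (z of jar in the frame of ramp above 0.06 m or (x of jar in the frame of ramp between -0.03 and 0.085 m and z of jar in the frame of slope above 0.033 m) or (x of jar in the frame of ramp below -0.03 m and z of jar in the frame of ramp above 0.042 m)).
It fails at once if a bystander is shifted more than 15 mm or tipped (distance of any of beaker_1, dropper_2, weight_1, cream_jar, weight_2 from where it was at the start of the episode above 0.015 m or angle between any of beaker_1, dropper_2, weight_1, cream_jar, weight_2's own z axis and vertical above 0.3 rad).
It also fails if it takes over 40 s, if anything falls off the work surface, if the arm or the gripper's body presses on something with over 40 N, if the wrist force passes 120 N, or if a joint passes its speed limit or range.

## Working session

There is one attempt and no reset: what is moved stays moved. The work goes in short steps, Python scripts to look and compute and a tool call to move; the robot and the scene stay as the last step left them, time stands still between calls to the robot, and variables do not carry over. Pictures are saved under pics/ and viewed, about 8 in all and at most 12, crops included, and the job is handed in when it is done.

Besides the shell and the picture viewer there is one more tool, called after "Emit:" by a JSON object that holds its "fn" and its "kwargs", one argument or row to a line. play_rows: Moves the arm, as the interface text tells. Its arguments: {"type":"object","properties":{"plan":{"type":"array"},"claw":{"type":"number"}},"required":["plan"]}

```bash
mkdir -p pics; ls; python3 - <<'E'
from station import arm
import cv2
s=arm.sense();print(s['time_s'],s['eef_pos'],s['tool_rot'],s['finger_gap'],arm.tcp_to_tips)
for n in('scene','top'):
    p=arm.read_camera(n);cv2.imwrite(f'pics/{n}0.png',p['color'][:,:,::-1])
    print(n,p['mtx'].tolist(),p['rvec'],p['tvec'])
    for t in('ramp','jar','beaker_1','dropper_2','weight_1','cream_jar'):
        print(t,[(round(d['score'],2),[round(v) for v in d['position']]) for d in arm.look_for(p,t)][:3])
E
```

```text
pics
0.0 [ 0.13862272 -0.53197992  0.24968767] [-2.48478219e+00  1.92047274e+00  1.45583251e-03] 1.0029651070921475 0.019
scene [[485.63578693337985, 0.0, 317.85660766568543], [0.0, 485.63578693337985, 199.22003010546493], [0.0, 0.0, 1.0]] [ 0.85407882 -2.28847134  1.35341141] [0.43535294 0.23937878 0.62530928]
ramp [(0.93, [335, 228])]
jar [(0.74, [362, 274]), (0.56, [304, 229])]
beaker_1 [(0.66, [329, 177]), (0.51, [334, 231])]
dropper_2 [(0.7, [332, 233]), (0.65, [269, 204])]
weight_1 [(0.63, [400, 253]), (0.46, [298, 292])]
cream_jar [(0.55, [359, 275])]
top [[369.7877999119268, 0.0, 326.97754588790804], [0.0, 369.7877999119268, 205.08524630838312], [0.0, 0.0, 1.0]] [ 2.18221318 -2.15331293  0.11880155] [-0.00192348  0.550049    0.86681046]
ramp [(0.79, [330, 211]), (0.36, [299, 200])]
jar [(0.78, [302, 203])]
beaker_1 [(0.83, [370, 169]), (0.64, [330, 212])]
dropper_2 [(0.52, [313, 155]), (0.28, [328, 211])]
weight_1 [(0.51, [259, 239]), (0.5, [328, 271]), (0.48, [328, 211])]
cream_jar [(0.6, [301, 258])]
```

```bash
python3 - <<'E'
import cv2
a=cv2.imread('pics/top0.png')[110:310,210:450];cv2.imwrite('pics/top0c.png',cv2.resize(a,None,fx=3,fy=3,interpolation=cv2.INTER_CUBIC)[:600])
a=cv2.imread('pics/scene0.png')[100:350,180:500];cv2.imwrite('pics/scene0c.png',cv2.resize(a,None,fx=2.4,fy=2.4,interpolation=cv2.INTER_CUBIC))
E
```

```text
(no output)
```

View pics/top0c.png

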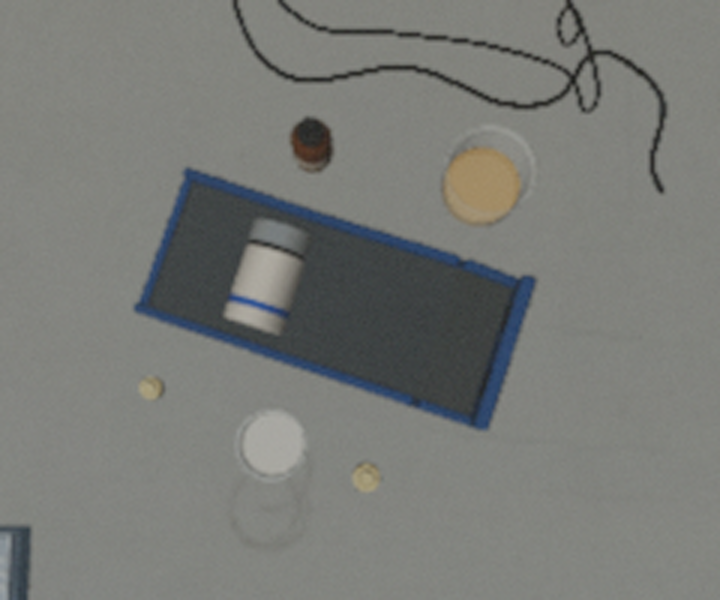

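View pics/scene0c.png

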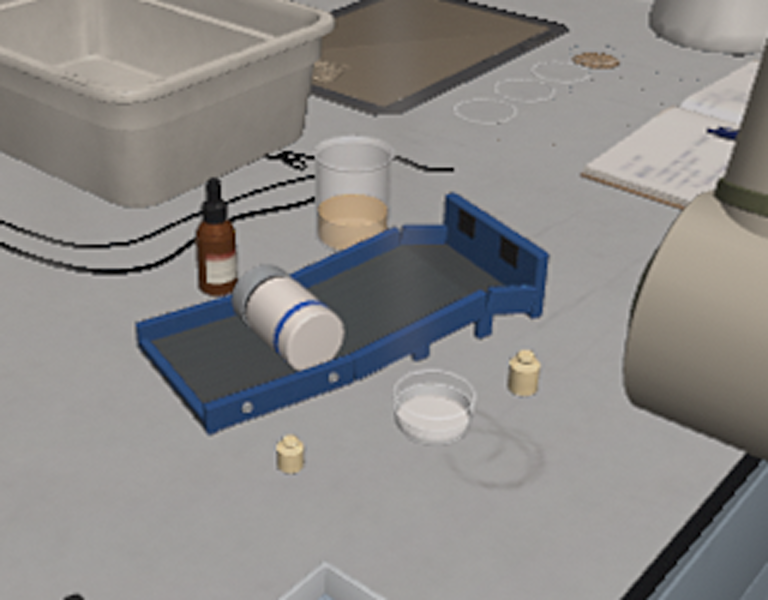

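The top view shows the ramp with its foot end at left (corners near pixels (258,212) and (273,167)) and the plate at right ((372,253), (388,203)). The jar is near (299,202). The scene view agrees: the jar lies across the foot, bystanders stand on both sides, and the lane is clear.

```bash
cat > h.py <<'E'
import numpy as np,cv2
from station import arm
from scipy.optimize import least_squares,minimize
def proj(p,X): return cv2.projectPoints(np.asarray(X,float).reshape(-1,3),p['rvec'],p['tvec'],p['mtx'],None)[0][:,0]
def R2(a): return np.array([[np.cos(a),-np.sin(a)],[np.sin(a),np.cos(a)]])
def w(pose,X):
    X=np.asarray(X,float).reshape(-1,3); return np.c_[X[:,:2]@R2(pose[2]).T+pose[:2],X[:,2]]
def cyl(x,y,z,a):
    t=np.linspace(0,2*np.pi,40); o=[]
    for s in(-.043,.043): 
        c=np.c_[.025*np.cos(t),0*t+s,.025*np.sin(t)]; c[:,:2]=c[:,:2]@R2(a).T; o.append(c+[x,y,z])
    return np.vstack(o)
def sil(p,pose,j):
    m=np.zeros((400,640),np.uint8); cv2.fillConvexPoly(m,np.round(cv2.convexHull(proj(p,w(pose,cyl(*j))).astype(np.float32))*16).astype(int),1,shift=4); return m.astype(bool)
def fitjar(ps,ms,pose,j0,h=lambda x:.033):
    f=lambda v:-np.mean([(lambda s:(s&m).sum()/(s|m).sum())(sil(p,pose,(v[0]/1e3,v[1]/1e3,h(v[0]/1e3),v[2]/50))) for p,m in zip(ps,ms)])
    r=minimize(f,[j0[0]*1e3,j0[1]*1e3,j0[2]*50],method='Nelder-Mead',options=dict(initial_simplex=np.array([[0,0,0],[12,0,0],[0,12,0],[0,0,8]])+[j0[0]*1e3,j0[1]*1e3,j0[2]*50],xatol=.1))
    return r.x[0]/1e3,r.x[1]/1e3,r.x[2]/50,-r.fun
E
python3 - <<'E'
from h import *
ps=[arm.read_camera(n) for n in('top','scene')]
t,s=ps
T=np.array([[145,305],[188,172],[487,428],[533,280]])/3+[210,110]
S=np.array([[207,413],[137,325],[547,256],[450,195]])/2.4+[180,100]
X0=lambda k:np.array([[-.15,k*.063,.024],[-.15,-k*.063,.024],[.149,k*.063,.06],[.149,-k*.063,.06]])
best=None
for k in(1,-1):
  for a in np.arange(-3,3.1,1):
    f=lambda v:np.r_[proj(t,w(v,X0(k)))-T,proj(s,w(v,X0(k)))-S].ravel()
    r=least_squares(f,[.3,-.4,a])
    if best is None or r.cost<best[0]: best=(r.cost,r.x,k,r.fun)
print(best[1],best[2],np.round(best[3].reshape(-1,2),1))
pose=best[1]; np.save('pose.npy',pose)
# height check by triangulation
P=[np.c_[cv2.Rodrigues(p['rvec'])[0],p['tvec'].reshape(3)] for p in ps]
n=[cv2.undistortPoints(np.array(q)[:,None],p['mtx'],None)[:,0].T for p,q in zip(ps,(T,S))]
Y=cv2.triangulatePoints(P[0],P[1],n[0],n[1]);print('tri',(Y[:3]/Y[3]).T.round(4).tolist())
ms=[arm.trace(p,'jar')[0]['region'] for p in ps];print([m.sum() for m in ms])
for sel in([0],[1],[0,1]): print(sel,fitjar([ps[i] for i in sel],[ms[i] for i in sel],pose,(-.06,0,0)))
for nme,px,z in(('beaker',(490/3+210,175/3+110),.05),('drop',(312/3+210,130/3+110),.09),('wR',(150/3+210,388/3+110),.02),('wL',(366/3+210,478/3+110),.025),('cream',(273/3+210,443/3+110),.025)):
    f=lambda v:(proj(t,[v[0],v[1],z])-px).ravel(); v=least_squares(f,[.3,-.4]).x
    print(nme,v.round(3),((v-pose[:2])@R2(pose[2])).round(3))
E
```

```text
[ 0.54092346  0.02126342 -1.88244092] -1 [[-4.7  2.1]
 [-1.7 -1.8]
 [ 0.2  1. ]
 [ 1.4 -1. ]
 [ 0.3 -1.6]
 [-1.2 -1.3]
 [ 1.5 -1.8]
 [ 1.6 -2.2]]
tri [[0.5345, 0.1753, 0.012], [0.6444, 0.1421, 0.0206], [0.4377, -0.1012, 0.0553], [0.5545, -0.1364, 0.0563]]
[np.int64(714), np.int64(1293)]
[0] (np.float64(-0.05602867480821014), np.float64(-0.0015383214576030085), np.float64(0.011840230147843318), np.float64(0.8793103448275862))
[1] (np.float64(-0.053116178750083363), np.float64(0.0031979019187520627), np.float64(-0.015940952012576427), np.float64(0.9205440229062276))
[0, 1] (np.float64(-0.05491740116363), np.float64(0.00012345298705459295), np.float64(-0.02379147433134766), np.float64(0.8840547166489916))
beaker [ 0.638 -0.104] [0.09  0.131]
drop [0.662 0.037] [-0.052  0.111]
wR [0.465 0.167] [-0.115 -0.116]
wL [ 0.396 -0.009] [ 0.073 -0.129]
cream [0.423 0.066] [-0.006 -0.126]
```

```bash
python3 - <<'E'
from h import *
from scipy.spatial.transform import Rotation as Ro
ps=[arm.read_camera(n) for n in('top','scene')]
t,s=ps
T=np.array([[136,309],[188,170],[487,429],[534,280]])/3+[210,110]
S=np.array([[207,408],[137,325],[547,256],[450,195]])/2.4+[180,100]
k=-1;X=np.array([[-.15,k*.063,.024],[-.15,-k*.063,.024],[.149,k*.063,.06],[.149,-k*.063,.06]])
for sel in(0,1,2):
  f=lambda v:np.r_[(proj(t,w(v,X))-T)*(sel!=1),(proj(s,w(v,X))-S)*(sel!=0)].ravel()
  r=least_squares(f,[.54,.02,-1.88]);print(r.x.round(4),r.fun.round(1))
pose=r.x;np.save('pose.npy',pose)
ms=[arm.trace(p,'jar')[0]['region'] for p in ps]
for sel in([0],[1],[0,1]): print(sel,np.round(fitjar([ps[i] for i in sel],[ms[i] for i in sel],pose,(-.06,0,0)),4))
st=arm.sense();M=Ro.from_rotvec(st['tool_rot']).as_matrix();print(M.round(3))
print('tool x angle',np.degrees(np.arctan2(M[1,0],M[0,0])),'want',np.degrees(pose[2])+90,'mod 180')
tgt=w(pose,[-.11,0,.25])[0];print(tgt, M.T@(tgt-st['eef_pos'])*1e3)
E
```

```text
[ 0.5407  0.0201 -1.8879] [-1.2  0.5 -1.  -1.3  0.5  1.1  1.6 -0.5  0.   0.  -0.  -0.   0.  -0.
  0.  -0. ]
[ 0.5401  0.0236 -1.8799] [-0.   0.  -0.  -0.  -0.   0.   0.  -0.  -0.2  1.5 -1.9 -0.5  1.2 -1.3
  1.1 -1.8]
[ 0.5409  0.0216 -1.8839] [-1.9  0.7 -1.8 -1.2  0.   0.8  0.9 -0.9  0.   0.6 -1.3 -1.2  1.5 -1.6
  1.6 -2.1]
[0] [-0.0549 -0.0014  0.0233  0.8822]
[1] [-0.0543  0.002   0.0194  0.9264]
[0, 1] [-5.540e-02 -7.000e-04 -5.000e-04  8.981e-01]
[[ 0.252 -0.968 -0.   ]
 [-0.968 -0.252 -0.   ]
 [ 0.     0.    -1.   ]]
tool x angle -75.40115442649753 want -17.938692069940927 mod 180
[0.57473849 0.12628495 0.25      ] [-5.27331500e+02 -5.88011891e+02  3.07577451e-01]
```

Emit:
{"fn": "play_rows", "kwargs": {
  "plan": [
    [[0,0,0],-7.2],
    [[0,0,0],-7.2],
    [[0,0,0],-7.2],
    [[0,0,0],-7.2],
    [[0,0,0],-7.2],
    [[0,0,0],-7.2],
    [[0,0,0],-7.2],
    [[0,0,0],-7.2]
  ],
  "claw": 110
}}

```text
time_s: 1.9
eef_pos: [0.1386, -0.5322, 0.2504]
tool_rot: [3.113, -0.426, 0.0]
contact_force: [0.5, -0.8, -0.7]
finger_gap: 0.57
```

Emit:
{"fn": "play_rows", "kwargs": {
  "plan": [
    [[13,-47,0],0],
    [[13,-47,0],0],
    [[13,-47,0],0],
    [[13,-47,0],0],
    [[13,-47,0],0],
    [[13,-47,0],0],
    [[13,-47,0],0],
    [[13,-47,0],0]
  ]
}}

```text
time_s: 2.7
eef_pos: [0.3411, -0.1919, 0.2493]
tool_rot: [3.109, -0.434, 0.003]
contact_force: [0.9, -0.8, 0.7]
finger_gap: 0.568
```

Emit:
{"fn": "play_rows", "kwargs": {
  "plan": [
    [[13,-47,0],0],
    [[13,-47,0],0],
    [[13,-47,0],0],
    [[13,-47,0],0],
    [[13,-47,0],0],
    [[13,-47,0],0],
    [[10,-30,0],0],
    [[0,0,0],0]
  ]
}}

```text
time_s: 3.5
eef_pos: [0.515, 0.098, 0.2502]
tool_rot: [3.11, -0.424, 0.012]
contact_force: [-0.3, -0.5, -0.2]
finger_gap: 0.57
```

```bash
cat >> h.py <<'E'
from scipy.spatial.transform import Rotation as Ro
pose=np.load('pose.npy')
def state(v=True):
    s=arm.sense();M=Ro.from_rotvec(s['tool_rot']).as_matrix();q=s['eef_pos'].copy()
    r=R2(pose[2]).T@(q[:2]-pose[:2]); a=np.degrees(np.arctan2(M[1,0],M[0,0])-pose[2])-90
    if v: print('t',s['time_s'],'tcp in ramp mm',(r*1e3).round(1),'tip z',((q[2]-.019)*1e3).round(1),'yaw err(world)',a.round(2),'F',np.round(s['contact_force'],1),'gap',round(s['finger_gap'],2))
    return q,M
def wrist():
    q,M=state(); p=arm.read_camera('wrist'); T=np.eye(4);T[:3,:3]=M;T[:3,3]=q
    C=np.linalg.inv(T@p['hand_eye']); p['rvec']=cv2.Rodrigues(C[:3,:3])[0]; p['tvec']=C[:3,3]; return p
def deckz(x): # jar centre height in ramp
    return .033 if x<-.032 else min(.033+(x+.032)*np.tan(np.radians(9)),.052) if x<.088 else .052-(x-.09)*.21
E
python3 - <<'E'
from h import *
p=wrist();img=p['color'][:,:,::-1].copy()
try:
    m=arm.trace(p,'jar')[0];print(m['score'],m['position'],np.round(fitjar([p],[m['region']],pose,(-.055,0,0)),4))
except Exception as e: print(e)
def line(A,c): 
    q=proj(p,w(pose,A)); cv2.polylines(img,[np.round(q).astype(int)],True,c,1)
line([[-.15,-.063,.024],[-.15,.063,.024],[-.03,.063,.024],[.09,.063,.043],[.09,-.063,.043],[-.03,-.063,.024]],(0,255,0))
line([[.149,-.063,.06],[.149,.063,.06],[.137,.063,.06],[.137,-.063,.06]],(0,0,255))
cv2.imwrite('pics/w1.png',img)
E
```

```text
t 3.5 tcp in ramp mm [-64.7 -48.1] tip z 231.2 yaw err(world) 2.4 F [-0.3 -0.5 -0.2] gap 0.57
0.57 [359.2, 191.3] [-0.0529 -0.0029  0.043   0.9366]
```

View pics/w1.png

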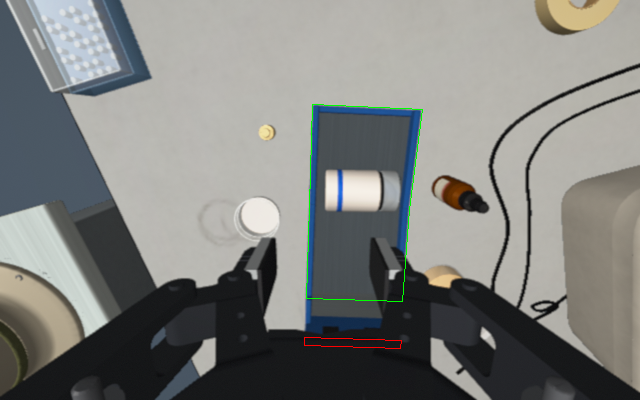

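The overlay fits the ramp within about 2 mm. It shows the jar near pixel (359,191), nearly square across the lane.

Emit:
{"fn": "play_rows", "kwargs": {
  "plan": [
    [[16,-17,0],2.4],
    [[16,-17,0],0],
    [[17,-17,0],0],
    [[0,0,35],0],
    [[0,0,35],0],
    [[0,0,30],0],
    [[0,0,20],0],
    [[0,0,0],0]
  ]
}}

```text
time_s: 4.4
eef_pos: [0.5767, 0.1185, 0.1299]
tool_rot: [3.093, -0.516, 0.017]
contact_force: [-0.5, 0.3, 1.5]
finger_gap: 0.566
```

```bash
python3 -c "
from h import *
state()"
```

```text
t 4.4 tcp in ramp mm [-103.2    4.3] tip z 110.9 yaw err(world) -1.0 F [-0.5  0.3  1.5] gap 0.57
```

Emit:
{"fn": "play_rows", "kwargs": {
  "plan": [
    [[-4,-9,20],-1],
    [[0,0,20],0],
    [[0,0,20],0],
    [[0,0,15],0],
    [[0,0,10],0],
    [[0,0,5],0],
    [[0,0,0],0],
    [[0,0,0],0]
  ]
}}

```text
time_s: 5.2
eef_pos: [0.5806, 0.1211, 0.0472]
tool_rot: [3.097, -0.501, 0.038]
contact_force: [0.1, 1.1, 0.0]
finger_gap: 0.571
```

```bash
python3 -c "
from h import *
state()
p=arm.read_camera('scene');cv2.imwrite('pics/s2.png',cv2.resize(p['color'][120:300,220:460,::-1],None,fx=3,fy=3))"
```

```text
t 5.2 tcp in ramp mm [-106.9    7.1] tip z 28.2 yaw err(world) -0.43 F [0.1 1.1 0. ] gap 0.57
```

View pics/s2.png

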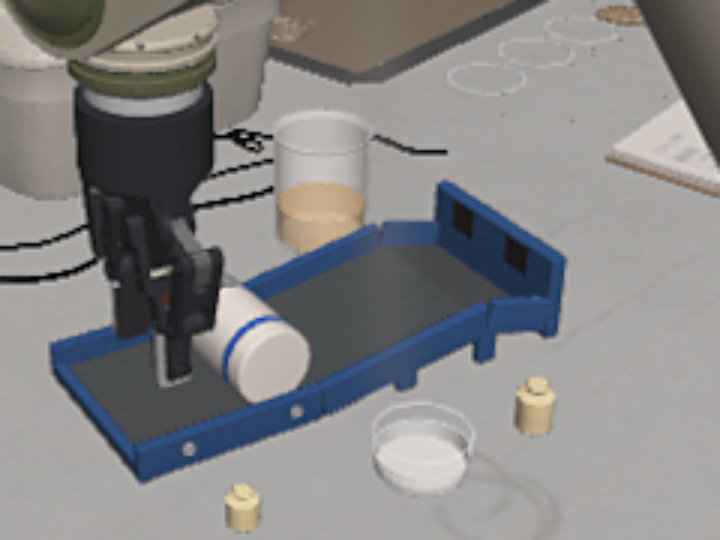

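The fingers stand behind the jar, inside the lane, near crop pixel (185,340), and the bystanders are undisturbed. I'll centre and lower a little, then push.

Emit:
{"fn": "play_rows", "kwargs": {
  "plan": [
    [[-4,0,4],-0.4],
    [[-3,0,4],0],
    [[0,3,0],0],
    [[0,4,0],0],
    [[0,4,0],0],
    [[0,4,0],0],
    [[0,4,0],0],
    [[0,0,0],0]
  ]
}}

```text
time_s: 6.05
eef_pos: [0.5677, 0.1038, 0.0399]
tool_rot: [3.099, -0.489, 0.042]
contact_force: [0.4, -0.2, 0.3]
finger_gap: 0.567
```

```bash
cat > chk.py <<'E'
from h import *
state()
ps=[arm.read_camera('scene'),arm.read_camera('top')];out=[]
for p in ps:
    r=arm.trace(p,'jar')
    if not r: print('none');continue
    m=r[0]['region']; print(round(r[0]['score'],2),m.sum())
    if m.sum()>150: out.append((p,m))
import sys
x0=float(sys.argv[1])
for p,m in out: print('jar',np.round(fitjar([p],[m],pose,(x0,0,0),deckz),4))
E
python3 chk.py -.05
```

```text
t 6.05 tcp in ramp mm [-86.4   0.2] tip z 20.9 yaw err(world) 0.02 F [ 0.4 -0.2  0.3] gap 0.57
0.62 673
0.75 226
jar [-0.0346  0.0051 -0.3004  0.5168]
jar [-0.0343  0.0029 -0.2277  0.2829]
```

Emit:
{"fn": "play_rows", "kwargs": {
  "plan": [
    [[0,4,0],0],
    [[0,4,0],0],
    [[0,4,0],0],
    [[0,4,0],0],
    [[0,4,-0.6],0],
    [[0,4,-0.6],0],
    [[0,4,-0.6],0],
    [[0,4,-0.6],0]
  ]
}}

```text
time_s: 7.05
eef_pos: [0.5604, 0.0777, 0.0465]
tool_rot: [-3.094, 0.489, -0.059]
contact_force: [-1.0, 16.6, 12.7]
finger_gap: 0.572
```

```bash
python3 -c "
from h import *
state()
p=arm.read_camera('scene');cv2.imwrite('pics/s3.png',cv2.resize(p['color'][120:300,220:460,::-1],None,fx=3,fy=3))"
```

```text
t 7.05 tcp in ramp mm [-59.4   1.3] tip z 27.5 yaw err(world) -0.03 F [-1.  16.6 12.7] gap 0.57
```

View pics/s3.png

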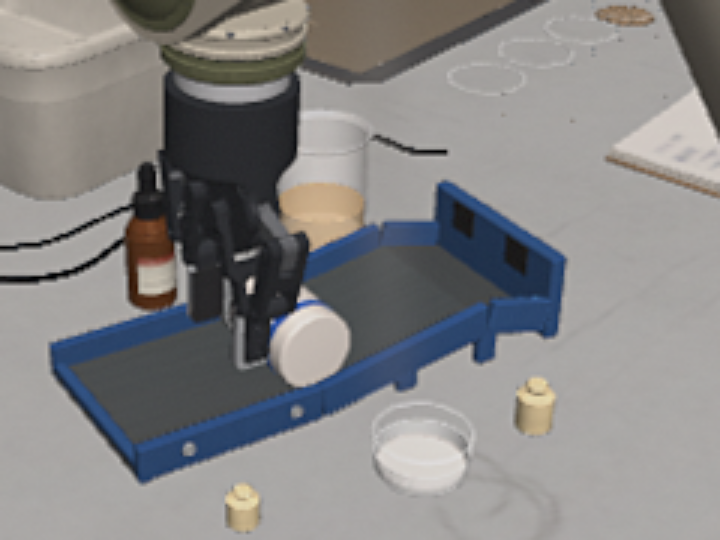

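The fingers are pressed against the jar, which is now at the start of the slope. The force of 16.6 N back and 12.7 N up suggests friction is dragging the fingers upward. I'll estimate the real fingertip height from the picture.

```bash
python3 - <<'E'
from h import *
q,M=state()
p=arm.read_camera('scene')
# predicted pixel (in crop s3) of near finger's tip corners for several tip heights
for z in(.008,.014,.02,.0275,.034):
    X=[[-.070,-.040,z],[-.070,-.025,z],[-.048,-.040,z]]
    print(z,((proj(p,w(pose,X))-[220,120])*3).round(0).tolist())
for x in(-.03,-.025,-.02,-.015):
    c=cyl(x,0,deckz(x),0);s=((proj(p,w(pose,c[:40]))-[220,120])*3)  # y=-.043 end
    print(x,'end-disc bbox',s.min(0).round(),s.max(0).round())
E
```

```text
t 7.1 tcp in ramp mm [-59.    1.6] tip z 27.8 yaw err(world) -0.03 F [ 0.7 12.1  9.7] gap 0.57
0.008 [[246.0, 410.0], [234.0, 397.0], [278.0, 399.0]]
0.014 [[246.0, 402.0], [233.0, 389.0], [278.0, 391.0]]
0.02 [[246.0, 393.0], [233.0, 381.0], [278.0, 382.0]]
0.0275 [[246.0, 383.0], [233.0, 370.0], [279.0, 372.0]]
0.034 [[246.0, 373.0], [233.0, 361.0], [279.0, 362.0]]
-0.03 end-disc bbox [271. 319.] [343. 394.]
-0.025 end-disc bbox [278. 316.] [350. 391.]
-0.02 end-disc bbox [286. 312.] [357. 387.]
-0.015 end-disc bbox [293. 309.] [364. 383.]
```

The tip really stands near z = 35 mm, level with or above the jar's centre, so it wedges. I'll back off slightly and lower.

Emit:
{"fn": "play_rows", "kwargs": {
  "plan": [
    [[0,-5,0],0],
    [[0,-3,4],0],
    [[0,0,6],0],
    [[0,0,6],0],
    [[0,0,3],0],
    [[0,0,0],0],
    [[0,0,0],0],
    [[0,0,0],0]
  ]
}}

```text
time_s: 7.95
eef_pos: [0.5645, 0.0856, 0.0265]
tool_rot: [-3.093, 0.489, -0.062]
contact_force: [1.3, 3.1, 3.2]
finger_gap: 0.571
```

```bash
python3 -c "
from h import *
state()"
```

```text
t 7.95 tcp in ramp mm [-68.1   2.8] tip z 7.5 yaw err(world) -0.04 F [1.3 3.1 3.2] gap 0.57
```

Emit:
{"fn": "play_rows", "kwargs": {
  "plan": [
    [[0,3,0],0],
    [[-0.5,3,0],0],
    [[-0.5,3,0],0],
    [[-0.5,3,0],0],
    [[-0.5,3,-0.3],0],
    [[0,3,-0.5],0],
    [[0,3,-0.5],0],
    [[0,3,-0.5],0]
  ]
}}

```text
time_s: 8.75
eef_pos: [0.5614, 0.0743, 0.0379]
tool_rot: [-3.069, 0.489, -0.097]
contact_force: [1.9, 13.7, 9.9]
finger_gap: 0.571
```

```bash
python3 -c "
from h import *
state()"
```

```text
t 8.75 tcp in ramp mm [-56.4   3.3] tip z 18.9 yaw err(world) -0.24 F [ 1.9 13.7  9.9] gap 0.57
```

Emit:
{"fn": "play_rows", "kwargs": {
  "plan": [
    [[0,-4,2],0],
    [[0,0,6],0],
    [[0,0,6],0],
    [[0,1,0],0],
    [[0,4,-4],0],
    [[0,4,-4],0],
    [[0,4,-4],0],
    [[0,4,-4],0]
  ]
}}

```text
time_s: 9.55
eef_pos: [0.56, 0.0651, 0.0422]
tool_rot: [-3.062, 0.489, -0.111]
contact_force: [2.2, 7.5, 5.8]
finger_gap: 0.567
```

```bash
python3 -c "
from h import *
state()"
```

```text
t 9.55 tcp in ramp mm [-47.2   4.8] tip z 23.2 yaw err(world) -0.28 F [2.2 7.5 5.8] gap 0.57
```

Emit:
{"fn": "play_rows", "kwargs": {
  "plan": [
    [[0,-4,3],0],
    [[-1,0,7],0],
    [[-1,0,7],0],
    [[-1,3,0],0],
    [[0,5,-4],0],
    [[0,5,-5],0],
    [[0,5,-5],0],
    [[0,5,-5],0]
  ]
}}

```text
time_s: 10.35
eef_pos: [0.558, 0.0554, 0.0451]
tool_rot: [-3.048, 0.487, -0.14]
contact_force: [2.5, 7.8, 7.0]
finger_gap: 0.571
```

```bash
python3 -c "
from h import *
state()
p=arm.read_camera('scene');cv2.imwrite('pics/s4.png',cv2.resize(p['color'][120:300,220:460,::-1],None,fx=3,fy=3))"
```

```text
t 10.35 tcp in ramp mm [-37.4   5.9] tip z 26.1 yaw err(world) -0.36 F [2.5 7.8 7. ] gap 0.57
```

View pics/s4.png

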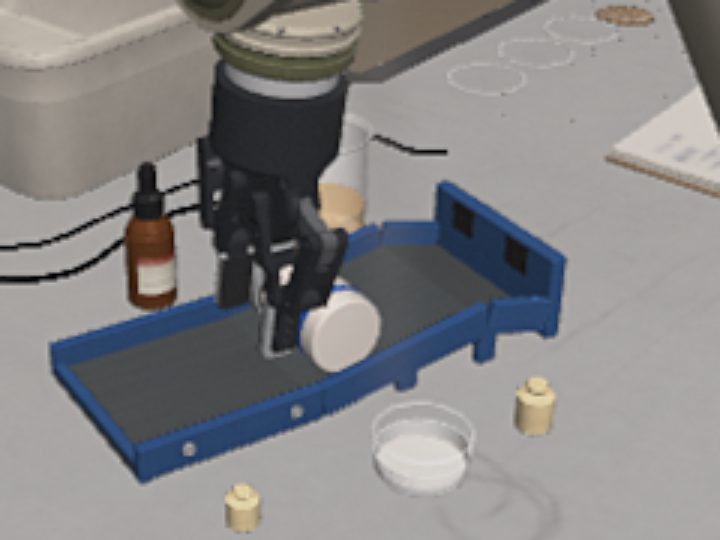

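Emit:
{"fn": "play_rows", "kwargs": {
  "plan": [
    [[-1,-4,4],0],
    [[-1,0,8],0],
    [[-2,2,7],0],
    [[-1,6,-4],0],
    [[0,6,-4.5],0],
    [[0,6,-4.5],0],
    [[0,6,-4.5],0],
    [[0,6,-4.5],0]
  ]
}}

```text
time_s: 11.2
eef_pos: [0.5545, 0.044, 0.0493]
tool_rot: [-3.024, 0.484, -0.182]
contact_force: [3.6, 14.2, 12.2]
finger_gap: 0.568
```

```bash
python3 -c "
from h import *
state();print(arm.sense()['wrist_torque'])"
```

```text
t 11.2 tcp in ramp mm [-25.5   6. ] tip z 30.3 yaw err(world) -0.54 F [ 3.6 14.2 12.2] gap 0.57
[ 2.25261666 -0.50146633  0.08175099]
```

Emit:
{"fn": "play_rows", "kwargs": {
  "plan": [
    [[-1,-4,5],0],
    [[-2,0,8],0],
    [[-2,2,8],0],
    [[0.5,4,-4],-0.3],
    [[0.5,4,-5],0],
    [[0.5,4,-5],0],
    [[0.5,4,-5],0],
    [[0.5,4,-5],0]
  ]
}}

```text
time_s: 12.0
eef_pos: [0.5503, 0.0345, 0.0483]
tool_rot: [-3.015, 0.475, -0.196]
contact_force: [2.3, 5.5, 6.2]
finger_gap: 0.569
```

```bash
python3 -c "
from h import *
state();print(arm.sense()['wrist_torque'])"
```

```text
t 12.0 tcp in ramp mm [-15.2   5. ] tip z 29.3 yaw err(world) -0.31 F [2.3 5.5 6.2] gap 0.57
[ 0.87656269 -0.29953883  0.01766635]
```

Emit:
{"fn": "play_rows", "kwargs": {
  "plan": [
    [[-1,-4,5],0],
    [[-1,0,8],0],
    [[-2,2,7],0],
    [[0.5,4,-5],-0.3],
    [[0.5,4,-5.5],0],
    [[0.5,4,-5.5],0],
    [[0.5,4,-5.5],0],
    [[0.5,3,-5],0]
  ]
}}

```text
time_s: 12.8
eef_pos: [0.5456, 0.0216, 0.0532]
tool_rot: [-3.009, 0.469, -0.208]
contact_force: [0.7, 0.7, 0.3]
finger_gap: 0.569
```

```bash
python3 -c "
from h import *
state()
p=arm.read_camera('scene');cv2.imwrite('pics/s5.png',cv2.resize(p['color'][120:300,220:460,::-1],None,fx=3,fy=3))"
```

```text
t 12.8 tcp in ramp mm [-1.4  4.5] tip z 34.2 yaw err(world) -0.18 F [0.7 0.7 0.3] gap 0.57
```

View pics/s5.png

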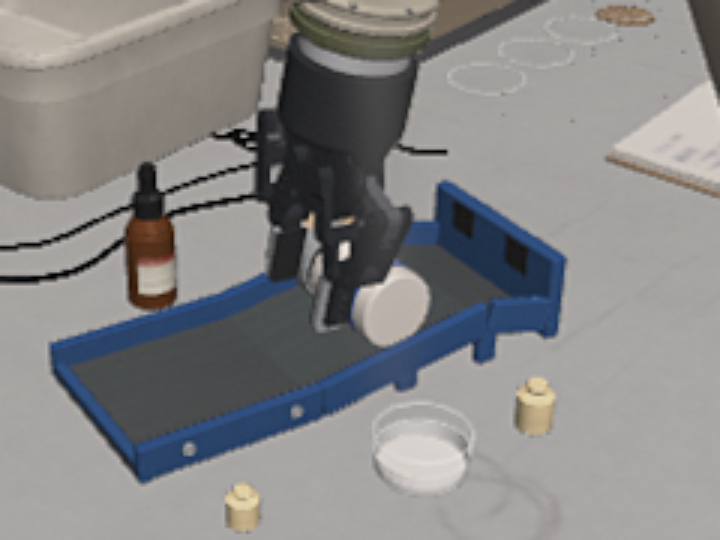

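Emit:
{"fn": "play_rows", "kwargs": {
  "plan": [
    [[-1,-4,5],0],
    [[-1,0,8],0],
    [[-2,2,8],0],
    [[0.5,4,-5],-0.2],
    [[0.5,4,-5.5],0],
    [[0.5,4,-5.5],0],
    [[0.5,4,-5.5],0],
    [[0.5,3,-4],0]
  ]
}}

```text
time_s: 13.65
eef_pos: [0.5416, 0.0139, 0.0612]
tool_rot: [-2.993, 0.465, -0.226]
contact_force: [1.8, 3.5, 3.4]
finger_gap: 0.567
```

```bash
python3 -c "
from h import *
state()"
```

```text
t 13.65 tcp in ramp mm [7.1 3.1] tip z 42.2 yaw err(world) -0.2 F [1.8 3.5 3.4] gap 0.57
```

Emit:
{"fn": "play_rows", "kwargs": {
  "plan": [
    [[-1,-5,6],0],
    [[-1,-1,9],0],
    [[-2,0,9],0],
    [[0,3,1],-0.2],
    [[0.5,4,-4],0],
    [[0.5,4,-5],0],
    [[0.5,4,-5],0],
    [[0.5,4,-5],0]
  ]
}}

```text
time_s: 14.45
eef_pos: [0.5416, 0.0121, 0.0574]
tool_rot: [-2.976, 0.461, -0.246]
contact_force: [3.8, 5.6, 6.4]
finger_gap: 0.567
```

```bash
python3 -c "
from h import *
state()"
```

```text
t 14.45 tcp in ramp mm [8.8 3.6] tip z 38.4 yaw err(world) -0.27 F [3.8 5.6 6.4] gap 0.57
```

```bash
python3 -c "
from h import *
p=wrist();a=p['color'][:,:,::-1];b=arm.read_camera('scene')['color'][120:300,240:460,::-1]
c=np.hstack([cv2.resize(a,(440,275)),cv2.resize(b,(336,275))]);cv2.imwrite('pics/w6.png',c)"
```

```text
t 14.45 tcp in ramp mm [8.8 3.6] tip z 38.4 yaw err(world) -0.27 F [3.8 5.6 6.4] gap 0.57
```

View pics/w6.png

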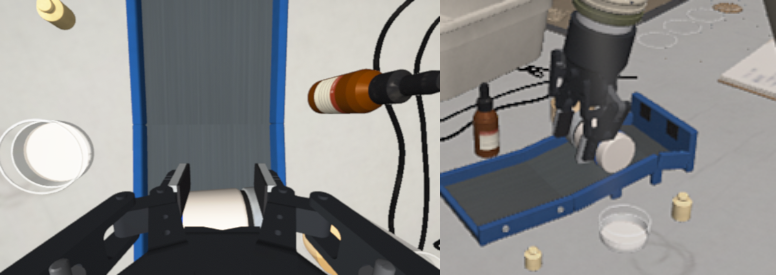

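Emit:
{"fn": "play_rows", "kwargs": {
  "plan": [
    [[-1,-3,5],0],
    [[-1,0,9],0],
    [[-1,0,9],0],
    [[0,4,-2],0],
    [[0.5,5,-5],0],
    [[0.5,5,-5],0],
    [[0.5,5,-5],0],
    [[0.5,4,-4],0]
  ]
}}

```text
time_s: 15.35
eef_pos: [0.5404, 0.0041, 0.0614]
tool_rot: [-2.951, 0.464, -0.27]
contact_force: [3.3, 9.3, 8.2]
finger_gap: 0.574
```

```bash
python3 -c "
from h import *
state()"
```

```text
t 15.35 tcp in ramp mm [16.8  5. ] tip z 42.4 yaw err(world) -0.69 F [3.3 9.3 8.2] gap 0.57
```

Emit:
{"fn": "play_rows", "kwargs": {
  "plan": [
    [[-1,-3,5],0],
    [[-2,0,9],0],
    [[-1,0,9],0],
    [[0,4,-4],-0.6],
    [[0.5,5,-6],0],
    [[0.5,5,-6],0],
    [[0.5,5,-6],0],
    [[0.5,4,-4],0]
  ]
}}

```text
time_s: 16.15
eef_pos: [0.5373, -0.0051, 0.0665]
tool_rot: [-2.933, 0.451, -0.292]
contact_force: [4.0, 11.8, 11.2]
finger_gap: 0.564
```

```bash
python3 -c "
from h import *
state()"
```

```text
t 16.15 tcp in ramp mm [26.6  4.8] tip z 47.5 yaw err(world) -0.47 F [ 4.  11.8 11.2] gap 0.56
```

Emit:
{"fn": "play_rows", "kwargs": {
  "plan": [
    [[-1,-3,7],0],
    [[-2,0,10],0],
    [[-1,0,9],0],
    [[0,4,-4],-0.4],
    [[0.5,5,-6],0],
    [[0.5,5,-6],0],
    [[0.5,5,-6],0],
    [[0.5,4,-4],0]
  ]
}}

```text
time_s: 16.95
eef_pos: [0.5346, -0.0116, 0.0711]
tool_rot: [-2.907, 0.445, -0.312]
contact_force: [3.3, 11.4, 12.0]
finger_gap: 0.568
```

```bash
python3 -c "
from h import *
state()"
```

```text
t 16.95 tcp in ramp mm [33.5  4.3] tip z 52.1 yaw err(world) -0.57 F [ 3.3 11.4 12. ] gap 0.57
```

Emit:
{"fn": "play_rows", "kwargs": {
  "plan": [
    [[-1,-4,7],0],
    [[-2,-1,10],0],
    [[-1,0,10],0],
    [[0,0,5],-0.5],
    [[0.5,5,-3],0],
    [[0.5,5,-5],0],
    [[0.5,5,-5],0],
    [[0.5,5,-5],0]
  ]
}}

```text
time_s: 17.75
eef_pos: [0.5363, -0.0072, 0.0651]
tool_rot: [-2.872, 0.437, -0.327]
contact_force: [5.6, 12.4, 12.4]
finger_gap: 0.568
```

```bash
python3 -c "
from h import *
state()
b=arm.read_camera('scene');a=arm.read_camera('top')['color'][150:270,240:420,::-1]
cv2.imwrite('pics/s7.png',np.hstack([cv2.resize(b['color'][120:280,260:440,::-1],(405,360)),cv2.resize(a,(390,360))]))
for x in(.05,.06,.07,.08):
    s=(proj(b,w(pose,cyl(x,-.005,deckz(x),0)[:40]))-[260,120])*2.25; print(x,s.min(0).round(),s.max(0).round())
"
```

```text
t 17.75 tcp in ramp mm [28.8  4.6] tip z 46.1 yaw err(world) -0.71 F [ 5.6 12.4 12.4] gap 0.57
0.05 [203. 202.] [253. 257.]
0.06 [213. 197.] [263. 252.]
0.07 [223. 192.] [273. 247.]
0.08 [233. 187.] [282. 242.]
```

View pics/s7.png

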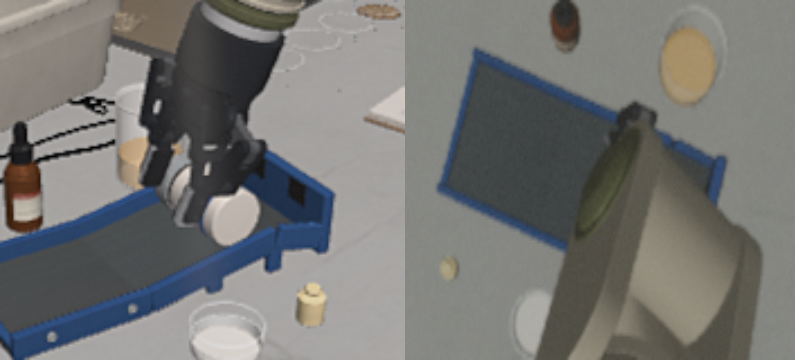

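Emit:
{"fn": "play_rows", "kwargs": {
  "plan": [
    [[-4,-4,5],0],
    [[-4,0,8],0],
    [[-4,0,7],0],
    [[-1,0,1],-0.6],
    [[1,5,-3],0],
    [[1,5,-4],0],
    [[1,5,-5],0],
    [[1,5,-5],0]
  ],
  "claw": 190
}}

```text
time_s: 18.65
eef_pos: [0.5299, -0.0078, 0.0631]
tool_rot: [-2.849, 0.425, -0.346]
contact_force: [4.9, 12.8, 14.5]
finger_gap: 0.256
```

```bash
python3 -c "
from h import *
state()"
```

```text
t 18.65 tcp in ramp mm [31.4 -1.4] tip z 44.1 yaw err(world) -0.62 F [ 4.9 12.8 14.5] gap 0.26
```

Emit:
{"fn": "play_rows", "kwargs": {
  "plan": [
    [[-2,-3,5],0],
    [[-2,0,9],0],
    [[-2,0,8],0],
    [[0,3,0],-0.6],
    [[1.2,3.5,-5],0],
    [[1.2,3.5,-5.5],0],
    [[1.2,3.5,-5.5],0],
    [[1.2,3.5,-5.5],0]
  ]
}}

```text
time_s: 19.45
eef_pos: [0.5272, -0.0131, 0.0644]
tool_rot: [-2.831, 0.414, -0.354]
contact_force: [2.2, 5.4, 6.6]
finger_gap: 0.256
```

```bash
python3 -c "
from h import *
state()"
```

```text
t 19.45 tcp in ramp mm [37.2 -2.3] tip z 45.4 yaw err(world) -0.41 F [2.2 5.4 6.6] gap 0.26
```

Emit:
{"fn": "play_rows", "kwargs": {
  "plan": [
    [[-2,-3,5],0],
    [[-2,0,8],0],
    [[-2,0,7],0],
    [[0,3,-1],-0.4],
    [[1.2,4,-6],0],
    [[1.2,4,-6],0],
    [[1.2,4,-6],0],
    [[1.2,4,-6],0]
  ]
}}

```text
time_s: 20.25
eef_pos: [0.5232, -0.0232, 0.0701]
tool_rot: [-2.813, 0.411, -0.362]
contact_force: [3.0, 6.3, 7.9]
finger_gap: 0.256
```

```bash
python3 -c "
from h import *
state()"
```

```text
t 20.25 tcp in ramp mm [48.1 -3. ] tip z 51.1 yaw err(world) -0.57 F [3.  6.3 7.9] gap 0.26
```

Emit:
{"fn": "play_rows", "kwargs": {
  "plan": [
    [[-2,-3,6],0],
    [[-2,0,9],0],
    [[-2,0,8],0],
    [[0,3,-1],-0.5],
    [[1.2,4,-6],0],
    [[1.2,4,-6],0],
    [[1.2,4,-6],0],
    [[1.2,4,-6],0]
  ]
}}

```text
time_s: 21.05
eef_pos: [0.5212, -0.0299, 0.0748]
tool_rot: [-2.789, 0.402, -0.375]
contact_force: [4.1, 5.4, 7.3]
finger_gap: 0.253
```

```bash
python3 -c "
from h import *
state()"
```

```text
t 21.05 tcp in ramp mm [55.1 -2.8] tip z 55.8 yaw err(world) -0.58 F [4.1 5.4 7.3] gap 0.25
```

Emit:
{"fn": "play_rows", "kwargs": {
  "plan": [
    [[-2,-3,7],0],
    [[-2,0,10],0],
    [[-2,0,8],0],
    [[0,3,-1],-0.5],
    [[1.2,4,-5],0],
    [[1.2,4,-5],0],
    [[1.2,4,-5],0],
    [[1.2,4,-5],0]
  ]
}}

```text
time_s: 21.85
eef_pos: [0.5205, -0.0328, 0.0764]
tool_rot: [-2.755, 0.394, -0.385]
contact_force: [3.0, 8.5, 10.3]
finger_gap: 0.257
```

```bash
python3 -c "
from h import *
state()
b=arm.read_camera('scene');a=arm.read_camera('wrist')
cv2.imwrite('pics/s8.png',np.hstack([cv2.resize(b['color'][120:280,260:440,::-1],(405,360)),cv2.resize(a['color'][200:,160:480,::-1],(390,360))]))
"
```

```text
t 21.85 tcp in ramp mm [58.  -2.6] tip z 57.4 yaw err(world) -0.71 F [ 3.   8.5 10.3] gap 0.26
```

View pics/s8.png

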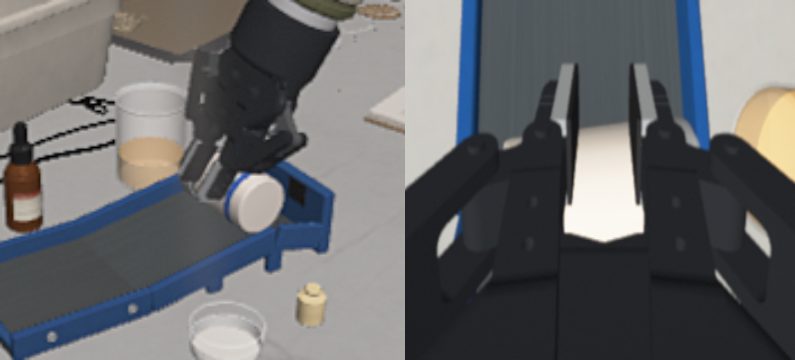

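Emit:
{"fn": "play_rows", "kwargs": {
  "plan": [
    [[-1,-3,9],0],
    [[-1,0,10],0],
    [[-1,0,9],0],
    [[0,3,1],-0.7],
    [[1.2,4,-4],0],
    [[1.2,4,-5],0],
    [[1.2,4,-5],0],
    [[1.2,4,-5],0]
  ]
}}

```text
time_s: 22.75
eef_pos: [0.5215, -0.0289, 0.0733]
tool_rot: [-2.712, 0.377, -0.381]
contact_force: [3.0, 10.3, 13.0]
finger_gap: 0.253
```

```bash
python3 -c "
from h import *
state()"
```

```text
t 22.75 tcp in ramp mm [54.1 -2.8] tip z 54.3 yaw err(world) -0.49 F [ 3.  10.3 13. ] gap 0.25
```

```bash
cat >> h.py <<'E'
def full():
    q,M=state(); A=np.eye(3);A[:2,:2]=R2(pose[2]); N=A.T@M; tip=q+M[:,2]*.019
    print('tool axes in ramp (cols x,y,z)\n',N.round(3)); t=np.r_[R2(pose[2]).T@(tip[:2]-pose[:2]),tip[2]]; print('tip ramp mm',(t*1e3).round(1)); print('q',np.round(arm.sense()['qpos'],3))
    return N
E
python3 -c "
from h import *
full()"
```

```text
t 22.75 tcp in ramp mm [54.1 -2.8] tip z 54.3 yaw err(world) -0.49 F [ 3.  10.3 13. ] gap 0.25
tool axes in ramp (cols x,y,z)
 [[ 0.008  0.914 -0.405]
 [ 0.978  0.078  0.196]
 [ 0.211 -0.398 -0.893]]
tip ramp mm [46.4  0.9 56.3]
q [-0.492  0.502  1.82   0.65   0.799 -0.672]
```

The hand has been leaning uphill under load, now about 24°, so my tool-y pushes also went down and wedged the jar. I'll recompute the stroke in tool axes so the finger face rolls with the jar's surface. For each mm of travel that means about 0.84 mm along tool y and 1.5 mm along −tool z.

Emit:
{"fn": "play_rows", "kwargs": {
  "plan": [
    [[-1,-2,6],0],
    [[-2,0,8],0],
    [[-2,0,8],0],
    [[0.5,3,-3],-0.5],
    [[1.2,3.5,-6],0],
    [[1.2,3.5,-6],0],
    [[1.2,3.5,-6],0],
    [[1.2,3.5,-6],0]
  ]
}}

```text
time_s: 23.55
eef_pos: [0.5186, -0.038, 0.0801]
tool_rot: [-2.685, 0.371, -0.387]
contact_force: [2.4, 2.4, 4.3]
finger_gap: 0.258
```

```bash
python3 -c "
from h import *
full()"
```

```text
t 23.55 tcp in ramp mm [63.5 -2.8] tip z 61.1 yaw err(world) -0.59 F [2.4 2.4 4.3] gap 0.26
tool axes in ramp (cols x,y,z)
 [[ 0.01   0.903 -0.43 ]
 [ 0.977  0.083  0.197]
 [ 0.213 -0.422 -0.881]]
tip ramp mm [55.4  1.  63.4]
q [-0.526  0.493  1.819  0.671  0.837 -0.713]
```

Emit:
{"fn": "play_rows", "kwargs": {
  "plan": [
    [[-1,-1,7],0],
    [[-2,0,9],0],
    [[-2,0,9],0],
    [[0.5,3,-3],-0.5],
    [[1.2,4,-6],0],
    [[1.2,4,-6],0],
    [[1.2,4,-6],0],
    [[1.2,4,-6],0]
  ]
}}

```text
time_s: 24.35
eef_pos: [0.5118, -0.056, 0.0718]
tool_rot: [-2.685, 0.363, -0.378]
contact_force: [18.3, 34.6, 5.8]
finger_gap: 0.254
```

```bash
python3 -c "
from h import *
full()
b=arm.read_camera('scene');a=arm.read_camera('wrist')
cv2.imwrite('pics/s9.png',np.hstack([cv2.resize(b['color'][120:280,260:440,::-1],(405,360)),cv2.resize(a['color'][200:,160:480,::-1],(390,360))]))
"
```

```text
t 24.35 tcp in ramp mm [82.8 -3.7] tip z 52.8 yaw err(world) -0.18 F [18.3 34.6  5.8] gap 0.25
tool axes in ramp (cols x,y,z)
 [[ 0.003  0.902 -0.432]
 [ 0.978  0.087  0.189]
 [ 0.208 -0.423 -0.882]]
tip ramp mm [74.6 -0.1 55. ]
q [-0.569  0.509  1.825  0.671  0.846 -0.765]
```

View pics/s9.png

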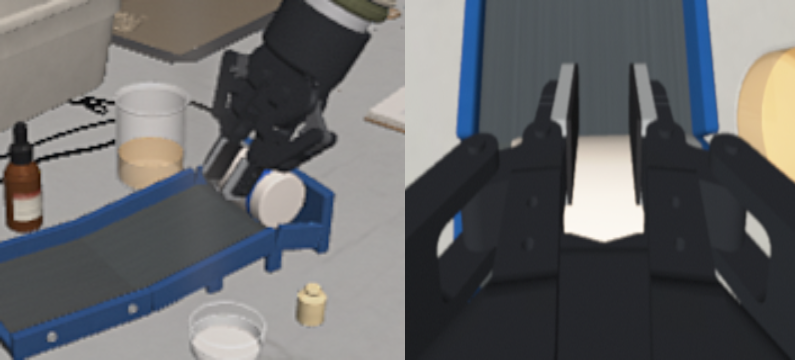

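The jar is over the crest, and the 35 N reading suggests it is pressed against the stop. Now I'll back off and clear the hand.

Emit:
{"fn": "play_rows", "kwargs": {
  "plan": [
    [[0,-4,0],0],
    [[0,-6,0],0],
    [[0,-8,0],0],
    [[1,-12,-6],0],
    [[3,-15,-15],0],
    [[5,-15,-25],0],
    [[6,-15,-30],0],
    [[6,-15,-30],0]
  ]
}}

```text
time_s: 25.25
eef_pos: [0.5146, -0.0177, 0.2121]
tool_rot: [-2.685, 0.367, -0.371]
contact_force: [1.0, 0.4, 1.0]
finger_gap: 0.255
```

Emit:
{"fn": "play_rows", "kwargs": {
  "plan": [
    [[6,-20,-30],0],
    [[6,-20,-30],0],
    [[6,-20,-30],0],
    [[0,-30,0],0],
    [[0,-30,0],0],
    [[0,-30,0],0],
    [[0,0,0],0],
    [[0,0,0],0]
  ]
}}

```text
time_s: 26.05
eef_pos: [0.5317, 0.0831, 0.3729]
tool_rot: [-2.689, 0.366, -0.389]
contact_force: [-0.4, -0.3, -0.3]
finger_gap: 0.259
```

```bash
python3 -c "
from h import *
full()
ps=[];ms=[]
for n in('scene','top'):
    p=arm.read_camera(n); r=arm.trace(p,'jar')
    cv2.imwrite('pics/'+n+'10.png',p['color'][:,:,::-1])
    if r: ps.append(p);ms.append(r[0]['region']);print(n,r[0]['score'],r[0]['position'],np.round(fitjar([p],[r[0]['region']],pose,(.105,0,0),lambda x:.047),4))
a=cv2.imread('pics/scene10.png')[100:300,220:460];b=cv2.imread('pics/top10.png')[140:280,240:420]
cv2.imwrite('pics/f10.png',np.hstack([cv2.resize(a,(432,360)),cv2.resize(b,(366,360))]))
"
```

```text
t 26.05 tcp in ramp mm [-55.6 -27.6] tip z 353.9 yaw err(world) -0.39 F [-0.4 -0.3 -0.3] gap 0.26
tool axes in ramp (cols x,y,z)
 [[ 0.007  0.904 -0.428]
 [ 0.977  0.086  0.197]
 [ 0.215 -0.419 -0.882]]
tip ramp mm [-63.8 -23.9 356.1]
q [-0.26   0.155  1.344  0.435  1.415 -0.007]
scene 0.97 [374.4, 197.9] [ 0.1112  0.005  -0.0356  0.9387]
```

View pics/f10.png

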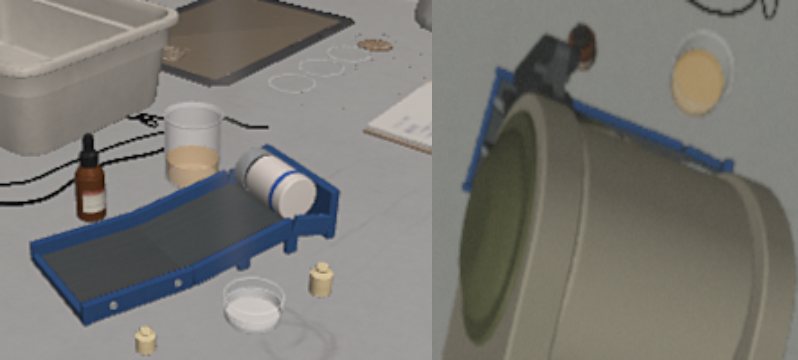

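The jar rests against the stop plate: the scene fit gives x = 111 mm, y = 5 mm and about 0.04 rad askew. The hand is clear and the bystanders are in place, so I'm handing in.

```bash
python3 -c "
from station import arm
print(arm.sign_off())"
```

```text
the job is handed in; nothing more can be done
None
```

The milling jar is in the hollow against the stop plate, and I handed the job in at about 26 s of the 40 s allowed. I pushed it up the slope with the two fingertips behind it, in short strokes, and then backed the hand off.

**Last checks**
- **Jar position:** the scene camera fit puts it at ramp x = 111 mm, y = 5 mm and about 0.04 rad askew, all within the limits. That fit assumed the seat height of 47 mm, so height was not measured on its own.
- **Second view:** the arm hid the jar from the top camera, so only one camera confirms the position.
- **Rest and clearance:** the wrist force read about 0 with the tips about 0.35 m above the worktop. I took only one picture after retreating, so I did not measure that the jar was still.
- **Bystanders:** they looked undisturbed in the last picture; I did not measure their shift.

**What did not go as planned**
- **Friction and lean:** friction between fingers and jar was high. Under load the hand slowly leaned over, reaching about 24° uphill before I noticed.
- **Rolled-back strokes:** two strokes lost 4 to 5 mm, with the jar rolling back slightly each time. I kept the back-offs to a few millimetres so it could not build up speed.
- **Last push:** the force sensor read about 39 N as the jar met the stop, well under the 120 N wrist limit. I took that as the fingers pressing the jar against the stop. I judged from its position that the gripper body was clear of the plate.

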